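Weight down a glue-up on its rib

TASK

Set up the glue-up on the grey base board: lay the wide block left of the rib and the narrow block right of it (left and right as seen from the robot), each flat, parallel to the rib, half-way between the rib and that end of the board and centred front to back. Take the tin off the panel, lay the panel flat and centred across the rib and both blocks, square to the rib, then put the wooden disc flat on the middle of the panel and stand the tin upright on the middle of the disc as the weight. Leave the hand plane where it is.

Things in the scene. Friction and masses are not known exactly. Their poses are not given: they have to be found in the camera images.
- jig: the base board, fixed: grey laminated board, 130 mm (x) by 300 mm (y), 8 mm thick, with a dark wooden rib fixed on its middle: 100 mm along x, 24 mm wide (y), its top 38 mm above the bench. Origin under the centre of the board, at bench height. Its x points away from the robot along the rib, its y to the left; yaw within 0.2 rad. The half-way places for the blocks are 81 mm either side of the origin along its y
- wide_mid (a point): centre of the loose wide block: pale wood, 90 mm (its x) by 50 mm (its y), 30 mm high, lies on the bench at the start. On the base board its top is level with the rib's
- narrow_mid (a point): centre of the loose narrow block: pale wood, 90 mm (its x) by 26 mm (its y), 30 mm high, lies on the bench at the start. On the base board its top is level with the rib's
- panel_mid (a point): centre of the loose panel: a flat pale plywood board 56 mm (its x) by 250 mm (its y), 14 mm thick. At the start it lies on the bench and the tin stands on it
- disc_mid (a point): centre of the loose round disc of dark wood, 64 mm diameter, 16 mm thick, lying flat on the bench at the start
- tin_mid (a point): centre, half-way up, of a closed round tin: steel with a plain paper band, 54 mm diameter, 70 mm high. It stands upright on the panel near its middle at the start
- mat: a thin cork mat fixed to the bench, 90 by 90 mm, 3 mm thick, origin under its centre at bench height; it is empty and a handy free place to set something down for a while
- plane_mid (a point): a bystander: steel hand plane with dark wooden knobs, 150 mm (its x) by 46 mm (its y), 45 mm high, lying loose on the bench; this point is in its middle, 20 mm up
There are look-alikes about, which are no part of the job. Leave any green or red look-alike of the part that bears wide_mid alone.

How it is judged:
By the outcome, as a careful person would: the job done as asked, in the order asked, and still so for the second after the job is handed in, with the robot touching nothing.
It also fails if it takes over 134 s, if anything falls off the work surface, if the arm or the gripper's body presses on something with over 40 N, if the wrist force passes 120 N, or if a joint passes its speed limit or range.

ROBOT

A 6-joint arm with a two-finger parallel gripper is mounted at the origin on the work surface. World frame = base frame: x ahead of the robot, y to its left, z up, the work surface at z = 0. Lengths are in m, angles in degrees, forces in N, time in s.
With the tool pointing down it reaches from about 0.4 to 0.825 m from the base axis. Payload 7 kg.
Tool frame: the origin (TCP) lies midway between the tips of the shut fingers; the grasp point (between the pads) lies 19 mm behind it; z points along the fingers, y is the line along which they close (so a half turn about z gives the same grasp; the last joint's range is limited). The gripper opens to 88 mm and grips with 3 to 60 N. Pads are 19 mm wide; open, the fingers measure 130 mm over their backs; the gripper's body (78 mm by 193 mm) begins 47 mm behind the grasp point.
Start: joints at [-59.811, 20.546, 0.682, 0, -70.136, -16.507], TCP at [0.16, -0.656, 0.227] pointing down, gripper open.
Joint ranges: [-176.03, 176.03], [-82.01, 121.73], [-58.28, 71.71], [-173.87, 95.51], [-174.79, -0.11], [-173.66, 173.66]. Speed limits (degrees/s): [136.94, 136.94, 172.46, 180, 180, 180].

INTERFACE

Orientations are given as [roll, pitch, yaw] about the fixed x, y, z axes, in that order (R = Rz(yaw) Ry(pitch) Rx(roll)).
In Python, from plant import telemetry, viewer, workorder gives the robot as it stands. The module is installed in compiled form; this text tells all that it offers.
- The arm moves only by the tool carry_out, never from a script. Its argument "rows" is a list of rows, each a list of 6 numbers: the shift along the tool's x, y, z in m, then the turn, a rotation vector about the tool's x, y, z in rad. In form: [[tx, ty, tz, ax, ay, az], ...]. A call has 1 to 8 rows; each row is the pose to reach, as a shift and turn from the pose commanded when the call began, along the tool's axes at that moment; what a row does not reach only later rows make up. A row lasts 1/8 s, in which the tool goes at most 62.5 mm and 10.7 degrees, less where a joint would pass 70% of its speed; a pose out of reach is approached as far as the arm can. A call with a gripper value outside its range is refused whole. "grip" is the gripper's target within -1 to 1 (fully open at 1, half-way at 0, shut at -1), set as the call begins (left out, the last holds). The fingers move at their own pace and stop on an object; the grip force is fixed at half the most. Time passes only in rows, so rows that repeat a pose let the fingers close. It gives the time, the measured TCP pose, the force, the opening and the grip force at its end, in the units of the state.
- telemetry.get_obs(): the state, without advancing time (a new reading comes with each control period).
- viewer.snapshot(name): name is "side" or "top" or "wrist"; returns the picture (420x560x3 uint8, red, green, blue); there is no depth.
- viewer.camera_info(name): a dict with "intrinsics" (3x3 intrinsics, pixels), "extrinsics" (4x4, takes a point from camera to world coordinates); the wrist camera has in their place "tool_from_camera" (4x4, takes a point from camera to tool coordinates, whose origin is the TCP and whose axes are the flange's). Camera axes: x right, y down, z forward; pixel columns grow to the right and rows downward; lengths in m; the calibration is good to about 2 mm. A picture is of the moment at which its call begins: read the wrist's pose just before it. camera_info takes no time and is no camera call.
- workorder.close_job(): hands the job in; it is judged then, once.
The state is a dict: "clock": time; "joint_pos": joint angles; "qvel": joint speeds; "tau": joint torques, N m; "tool_pos": TCP position; "orientation": TCP orientation; "force": force on the tool from outside, world axes, zero at the start; "moment": the same for the moment, N m; "opening": finger opening in m; "gripper_force": force on a finger pad.
Only numpy, scipy, OpenCV 4.12 (cv2) and the standard library are available. Lean on these libraries where they do the work, as an engineer would, in place of code of your own. Each camera call takes 0.05 s, during which the arm holds its last target. There are 200 camera calls.

## Working session

There is one attempt and no reset: what is moved stays moved. The work goes in short steps, Python scripts to look and compute and a tool call to move; the robot and the scene stay as the last step left them, time stands still between calls to the robot, and variables do not carry over. Pictures are saved under pics/ and viewed, at most 14 in all, crops included, and the job is handed in when it is done.

Besides the shell and the picture viewer there is one more tool, called after "Emit:" by a JSON object that holds its "name" and its "arguments", one argument or row to a line. carry_out: Moves the arm, as the interface text tells. Its arguments: {"type":"object","properties":{"rows":{"type":"array"},"grip":{"type":"number"}},"required":["rows"]}

```bash
mkdir -p pics; python3 - <<'E'
from plant import telemetry, viewer
import cv2,numpy as np
print(telemetry.get_obs())
for n in("top","side"):
    cv2.imwrite(f"pics/{n}0.png",viewer.snapshot(n)[:,:,::-1])
for n in("top","side","wrist"):
    print(n,{k:np.round(v,4).tolist() if not isinstance(v,(str,int)) else v for k,v in viewer.camera_info(n).items()})
E
```

```text
{'clock': 0.0, 'joint_pos': array([-5.98109903e+01,  2.05910562e+01,  6.35540037e-01, -1.92258923e-02,
       -7.01352856e+01, -1.65067387e+01]), 'qvel': array([ 0.06660434, -0.00060322,  0.04708609, -0.00779731,  0.04359904,
        0.0246057 ]), 'tau': array([-4.64042841e-04, -5.82710266e+01,  2.93048608e+01,  6.99710190e+00,
        6.69584144e-03, -9.17395141e-05]), 'tool_pos': array([ 0.15952429, -0.65539658,  0.22564319]), 'orientation': array([ 1.79907805e+02, -8.47289652e-03, -1.66324269e+02]), 'force': array([-0.65911044, -0.03987192, -0.42569014]), 'moment': array([ 0.04039192, -0.01850892,  0.02428235]), 'gripper_force': 0.0, 'opening': 0.08726613028742236}
top {'intrinsics': [[490.5252, 0.0, 281.3476], [0.0, 490.5252, 207.7961], [0.0, 0.0, 1.0]], 'extrinsics': [[0.0035, -0.9963, 0.0863, 0.3968], [-0.9997, -0.0057, -0.0247, -0.0301], [0.0251, -0.0862, -0.996, 1.0946], [0.0, 0.0, 0.0, 1.0]]}
side {'intrinsics': [[521.119, 0.0, 285.4793], [0.0, 521.119, 210.4815], [0.0, 0.0, 1.0]], 'extrinsics': [[-0.9475, -0.1768, 0.2665, 0.1943], [-0.3191, 0.5767, -0.7521, 0.8708], [-0.0207, -0.7976, -0.6028, 0.7959], [0.0, 0.0, 0.0, 1.0]]}
wrist {'intrinsics': [[300.8521, 0.0, 277.152], [0.0, 300.8521, 206.4914], [0.0, 0.0, 1.0]], 'tool_from_camera': [[0.0017, -0.9682, -0.2503, 0.0663], [1.0, 0.0017, 0.0004, 0.0014], [0.0001, -0.2503, 0.9682, -0.1588], [0.0, 0.0, 0.0, 1.0]]}
```

View pics/top0.png

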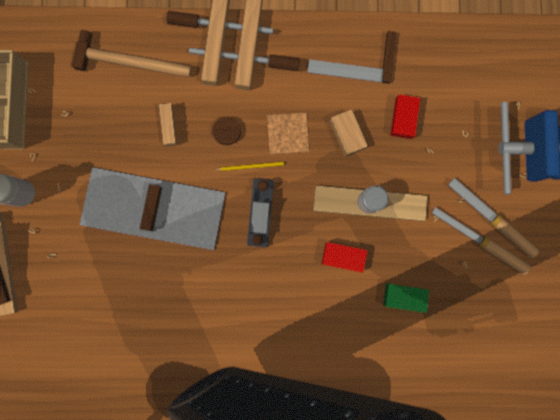

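View pics/side0.png

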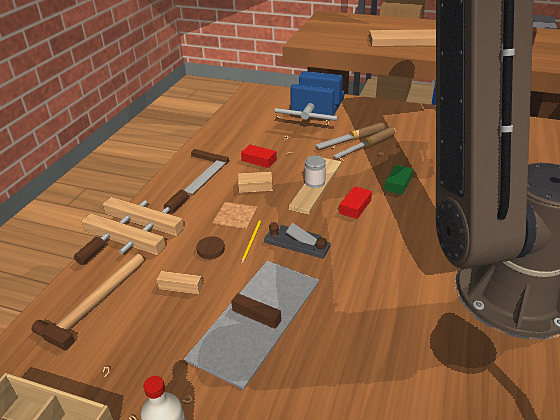

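The top view shows the board at (153,208) with the rib at (151,207), the narrow block at (167,124), the disc at (228,131) and the mat at (288,133). The wide block is at (349,132), the panel at (371,203) with the tin at (373,199), and the plane at (260,213). The red and green blocks are look-alikes. The side view shows the same layout.

```bash
cat > h.py <<'E'
import cv2,numpy as np
from scipy.spatial.transform import Rotation as R
from plant import telemetry, viewer
def pose():
    o=telemetry.get_obs(); T=np.eye(4); T[:3,:3]=R.from_euler('xyz',o['orientation'],degrees=True).as_matrix(); T[:3,3]=o['tool_pos']; return T
def shot(n,save=None):
    T=pose(); c=viewer.camera_info(n)
    E=T@c['tool_from_camera'] if n=='wrist' else np.array(c['extrinsics'])
    im=viewer.snapshot(n)[:,:,::-1].copy()
    if save: cv2.imwrite(f'pics/{save}.png',im)
    return im,np.array(c['intrinsics']),E
def cast(px,K,E,z):
    px=np.atleast_2d(px).astype(float)
    d=(E[:3,:3]@np.linalg.inv(K)@np.c_[px,np.ones(len(px))].T).T
    return E[:3,3]+d*((z-E[2,3])/d[:,2:])
def proj(P,K,E):
    P=np.atleast_2d(P); c=(P-E[:3,3])@E[:3,:3]; q=c@K.T; return q[:,:2]/q[:,2:]
def rect(px,K,E,z):
    """rectangle (cx,cy,long,short,yaw of long axis deg) of pixels cast on plane z"""
    p=cast(px,K,E,z)[:,:2]; (c,(w,h),a)=cv2.minAreaRect((p*1000).astype(np.float32))
    if w<h: w,h,a=h,w,a+90
    return np.round([c[0]/1000,c[1]/1000,w/1000,h/1000,(a+90)%180-90],4)
def blob(mask,seed,rad=25):
    n,l,s,c=cv2.connectedComponentsWithStats(mask.astype(np.uint8),connectivity=4)
    x,y=map(int,seed); sub=l[max(0,y-rad):y+rad,max(0,x-rad):x+rad]; ids,ct=np.unique(sub[sub>0],return_counts=True)
    if len(ids)==0: return None
    m=(l==ids[ct.argmax()]).astype(np.uint8); cs,_=cv2.findContours(m,cv2.RETR_EXTERNAL,cv2.CHAIN_APPROX_NONE)
    return max(cs,key=len)[:,0,:]
def go(x,y,z,yaw,T=None):
    """shift (tool axes) and rotvec to a tool-down target; yaw = world yaw of tool y axis (closing line), mod 180"""
    T=pose() if T is None else T
    best=None
    for k in(-90,90,270):
        Rt=R.from_euler('xyz',[180,0,yaw+k],degrees=True).as_matrix(); r=R.from_matrix(T[:3,:3].T@Rt).as_rotvec()
        if best is None or np.linalg.norm(r)<np.linalg.norm(best): best=r
    print(np.round(T[:3,:3].T@(np.array([x,y,z])-T[:3,3]),4),np.round(best,3))
E
python3 - <<'E'
from h import *
im,K,E=shot('top')
hsv=cv2.cvtColor(im,cv2.COLOR_BGR2HSV)
for n,p in dict(narrow=(167,124),wide=(349,132),panel=(335,200),wood=(300,320),disc=(228,131),mat=(288,133),board=(110,200),rib=(151,207),tin=(373,199)).items():
    print(n,hsv[p[1]-2:p[1]+3,p[0]-2:p[0]+3].reshape(-1,3).mean(0).round())
g=im.astype(int)
for n,z,s,m in [('board',.008,(110,200),hsv[...,1]<60),('rib',.038,(151,207),(hsv[...,2]<85)&(hsv[...,1]>90)),('narrow',.03,(167,124),(hsv[...,2]>140)&(hsv[...,0]>10)),('wide',.03,(349,132),(hsv[...,2]>140)&(hsv[...,0]>10)),('panel',.014,(335,200),(hsv[...,2]>140)&(hsv[...,0]>10)),('disc',.016,(228,131),hsv[...,2]<85),('tin',.07+.014,(373,199),hsv[...,1]<90),('plane',.03,(260,213),hsv[...,2]<70)]:
    b=blob(m,s,8); print(n,None if b is None else (rect(b,K,E,z)))
print('mat',cast((288,133),K,E,.003))
E
```

```text
narrow [ 15. 134. 190.]
wide [ 15. 134. 183.]
panel [ 17. 119. 158.]
wood [ 14. 167. 103.]
disc [ 12. 157.  77.]
mat [ 14. 144. 174.]
board [ 46.   6. 113.]
rib [ 12. 159.  72.]
tin [ 50.   7. 127.]
board [ 0.4888  0.2279  0.3019  0.1305 79.5777]
rib [  0.4887   0.2248   0.0972   0.027  -10.1196]
narrow [0.6759 0.1974 0.0948 0.0267 7.4734]
wide [ 0.6601 -0.2043  0.0911  0.0514 22.5006]
panel [ 4.90200e-01 -2.80700e-01  3.04000e-01  7.62000e-02  8.51641e+01]
disc [ 6.62900e-01  6.29000e-02  6.68000e-02  6.13000e-02 -8.94025e+01]
tin [ 5.03400e-01 -2.45100e-01  6.61000e-02  5.37000e-02 -6.79073e+01]
plane None
mat [[ 0.66157423 -0.07163595  0.003     ]]
```

Measured sizes match the given ones: board 302x131, rib 97x27, wide 91x51, narrow 95x27, disc about 64. I'll go above the wide block first.

```bash
python3 -c "
from h import *
go(.66,-.204,.2,112.5)"
```

```text
[-0.593   0.3203  0.0262] [ 0.001 -0.    -0.154]
```

Emit:
{"name": "carry_out", "arguments": {
  "rows": [
    [-0.593,0.32,0.026,0,0,-0.154],
    [-0.593,0.32,0.026,0,0,-0.154],
    [-0.593,0.32,0.026,0,0,-0.154],
    [-0.593,0.32,0.026,0,0,-0.154],
    [-0.593,0.32,0.026,0,0,-0.154],
    [-0.593,0.32,0.026,0,0,-0.154],
    [-0.593,0.32,0.026,0,0,-0.154],
    [-0.593,0.32,0.026,0,0,-0.154]
  ],
  "grip": 1
}}

```text
clock: 1.15
tool_pos: [0.5319, -0.3196, 0.2072]
orientation: [180.0, -0.0, -157.5]
force: [0.5, -1.4, 0.2]
opening: 0.0876
gripper_force: 0.0
```

```bash
python3 -c "
from h import *
go(.66,-.204,.2,112.5)"
```

```text
[-0.1626  0.0578  0.0072] [ 0. -0.  0.]
```

Emit:
{"name": "carry_out", "arguments": {
  "rows": [
    [-0.163,0.058,0.007,0,0,0],
    [-0.163,0.058,0.007,0,0,0],
    [-0.163,0.058,0.007,0,0,0],
    [-0.163,0.058,0.007,0,0,0]
  ]
}}

```text
clock: 1.65
tool_pos: [0.661, -0.2025, 0.1986]
orientation: [179.9, -0.1, -157.3]
force: [-0.4, -0.8, 1.0]
opening: 0.0876
gripper_force: 0.0
```

```bash
cat >> h.py <<'E'
def pale(im,K,E,P):
    """pale-wood blob near world point P"""
    hsv=cv2.cvtColor(im,cv2.COLOR_BGR2HSV); return blob((hsv[...,2]>130)&(hsv[...,0]>9)&(hsv[...,0]<25)&(hsv[...,1]<150),proj(P,K,E)[0])
E
python3 - <<'E'
from h import *
print(pose()[:3,3])
im,K,E=shot('wrist','w1')
b=pale(im,K,E,(.66,-.204,.03)); print(rect(b,K,E,.03),proj((.66,-.204,.03),K,E))
cv2.drawContours(im,[b[:,None]],-1,(255,0,255),1); cv2.imwrite('pics/w1.png',im)
E
```

```text
[ 0.66097637 -0.20248712  0.19864303]
[ 0.6597 -0.203   0.0878  0.0505 22.7906] [[274.85928979 189.19677204]]
```

View pics/w1.png

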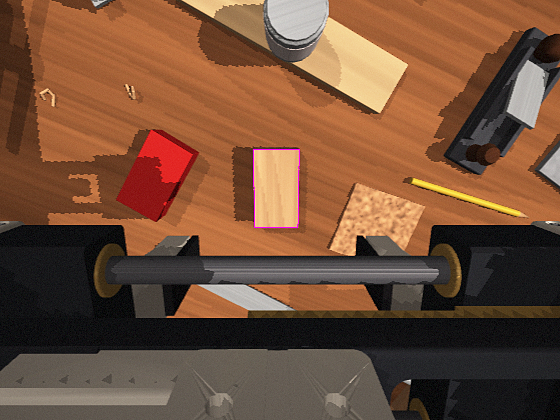

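The outlined pale block, centred at (276,188), matches the top view to about 1 mm. Descending to grip it.

Emit:
{"name": "carry_out", "arguments": {
  "rows": [
    [0.001,0,0.062,0,0,0],
    [0.001,0,0.12,0,0,0],
    [0.001,0,0.17,0,0,0],
    [0.001,0,0.193,0,0,0],
    [0.001,0,0.193,0,0,0],
    [0.001,0,0.193,0,0,0]
  ]
}}

```text
clock: 2.45
tool_pos: [0.6588, -0.2064, 0.0088]
orientation: [-179.9, 0.1, -157.5]
force: [0.9, -0.3, 0.2]
opening: 0.0873
gripper_force: 0.0
```

Emit:
{"name": "carry_out", "arguments": {
  "rows": [
    [0,0,0,0,0,0],
    [0,0,0,0,0,0],
    [0,0,0,0,0,0],
    [0,0,0,0,0,0],
    [0,0,0,0,0,0],
    [0,0,0,0,0,0]
  ],
  "grip": -1
}}

```text
clock: 3.2
tool_pos: [0.6582, -0.2056, 0.0074]
orientation: [180.0, -0.0, -157.5]
force: [-1.3, 1.4, 2.7]
opening: 0.0499
gripper_force: 30.0
```

Emit:
{"name": "carry_out", "arguments": {
  "rows": [
    [0,0,-0.05,0,0,0],
    [0,0,-0.11,0,0,0],
    [0,0,-0.16,0,0,0]
  ]
}}

```text
clock: 3.58
tool_pos: [0.6583, -0.2058, 0.1693]
orientation: [-180.0, 0.0, -157.5]
force: [-0.2, 0.2, -1.1]
opening: 0.0499
gripper_force: 30.0
```

```bash
python3 -c "
from h import *
print(pose()[:3,3])
go(.45,.27,.22,79.7)"
```

```text
[ 0.65827221 -0.2057655   0.16931421]
[ 0.0103  0.5192 -0.0509] [-0.     0.001  0.573]
```

Emit:
{"name": "carry_out", "arguments": {
  "rows": [
    [0.01,0.519,-0.051,0,0,0.573],
    [0.01,0.519,-0.051,0,0,0.573],
    [0.01,0.519,-0.051,0,0,0.573],
    [0.01,0.519,-0.051,0,0,0.573],
    [0.01,0.519,-0.051,0,0,0.573],
    [0.01,0.519,-0.051,0,0,0.573],
    [0.01,0.519,-0.051,0,0,0.573],
    [0.01,0.519,-0.051,0,0,0.573]
  ]
}}

```text
clock: 4.58
tool_pos: [0.4605, 0.2455, 0.2158]
orientation: [180.0, 0.0, 169.7]
force: [1.9, 0.6, -1.1]
opening: 0.0499
gripper_force: 30.0
```

Emit:
{"name": "carry_out", "arguments": {
  "rows": [
    [0,0.02,0,0,0,0],
    [0,0.02,0,0,0,0],
    [0,0.02,0,0,0,0]
  ]
}}

```text
clock: 4.95
tool_pos: [0.4654, 0.2626, 0.2149]
orientation: [-179.9, -0.0, 169.6]
force: [0.4, -0.1, -0.9]
opening: 0.0501
gripper_force: 30.0
```

```bash
python3 - <<'E'
from h import *
print(pose()[:3,3])
im,K,E=shot('wrist')
hsv=cv2.cvtColor(im,cv2.COLOR_BGR2HSV)
pr=proj((.489,.226,.038),K,E)[0]; print(pr,hsv[int(pr[1]),int(pr[0])])
b=blob((hsv[...,2]<100)&(hsv[...,1]>90),pr,15); print('rib',rect(b,K,E,.038)); cv2.drawContours(im,[b[:,None]],-1,(255,0,255),1)
cv2.imwrite('pics/w2.png',im)
E
```

```text
[0.46535089 0.26256016 0.21493955]
[248.50520339 214.90448423] [ 16 121 239]Traceback (most recent call last):
  File "<stdin>", line 6, in <module>
  File "h.py", line 20, in rect
    p=cast(px,K,E,z)[:,:2]; (c,(w,h),a)=cv2.minAreaRect((p*1000).astype(np.float32))
      ~~~~^^^^^^^^^^
  File "h.py", line 14, in cast
    d=(E[:3,:3]@np.linalg.inv(K)@np.c_[px,np.ones(len(px))].T).T
       ~~~~~~~~~~~~~~~~~~~~~~~~~^~~~~~~~~~~~~~~~~~~~~~~~~~~~~
ValueError: matmul: Input operand 1 has a mismatch in its core dimension 0, with gufunc signature (n?,k),(k,m?)->(n?,m?) (size 2 is different from 3)
```

Emit:
{"name": "carry_out", "arguments": {
  "rows": [
    [0.06,0.04,0,0,0,0],
    [0.06,0.04,0,0,0,0],
    [0.06,0.04,0,0,0,0]
  ]
}}

```text
clock: 5.38
tool_pos: [0.4135, 0.3132, 0.2156]
orientation: [-180.0, 0.0, 169.7]
force: [0.3, 0.9, -1.2]
opening: 0.0497
gripper_force: 30.0
```

```bash
python3 - <<'E'
from h import *
print(pose()[:3,3])
im,K,E=shot('wrist','w2')
pr=proj((.489,.226,.038),K,E)[0]; print(pr)
E
```

```text
[0.41351129 0.31322003 0.21558598]
[216.01071162 262.15646698]
```

View pics/w2.png

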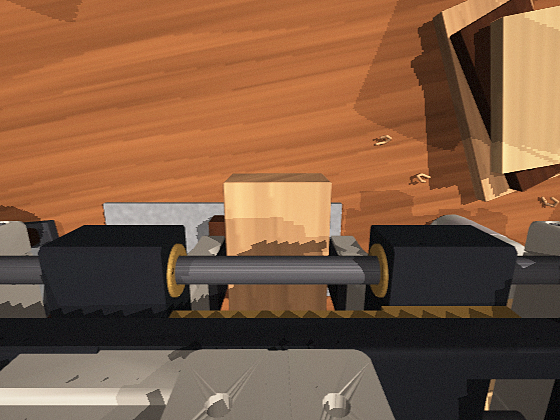

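The view shows that image-up points toward the robot. The board's near edge is only just visible at row 205, with the held block in front of the rib. I need to be beyond the board, so I'll move about 0.15 m away.

Emit:
{"name": "carry_out", "arguments": {
  "rows": [
    [-0.15,-0.03,0,0,0,0],
    [-0.15,-0.03,0,0,0,0],
    [-0.15,-0.03,0,0,0,0],
    [-0.15,-0.03,0,0,0,0],
    [-0.15,-0.03,0,0,0,0]
  ]
}}

```text
clock: 6.05
tool_pos: [0.5557, 0.2562, 0.2151]
orientation: [-180.0, -0.0, 169.6]
force: [-0.2, -0.4, -0.2]
opening: 0.0497
gripper_force: 30.0
```

```bash
python3 - <<'E'
from h import *
print(pose()[:3,3])
im,K,E=shot('wrist','w3')
hsv=cv2.cvtColor(im,cv2.COLOR_BGR2HSV)
pr=proj((.489,.226,.038),K,E)[0]; print(pr,hsv[int(pr[1]),int(pr[0])])
for n,m,s,z in(('rib',(hsv[...,2]<110)&(hsv[...,1]>110),pr,.038),('board',hsv[...,1]<50,pr+[35,0],.008)):
    b=blob(m,s,15)
    if b is None: print(n,'none'); continue
    print(n,rect(b,K,E,z)); cv2.drawContours(im,[b[:,None]],-1,(255,0,255),1)
cv2.imwrite('pics/w3.png',im)
E
```

```text
[0.55565962 0.25621498 0.21509699]
[237.3402747  135.28905666] [  9 158  84]
rib [  0.4851   0.2324   0.0923   0.0252 -10.2572]
board [ 0.4884  0.231   0.3005  0.1285 79.6783]
```

View pics/w3.png

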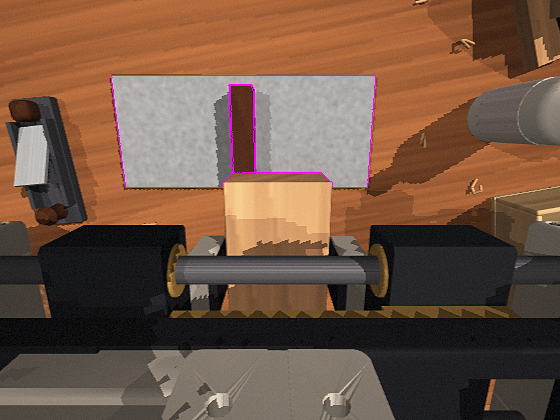

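Board outline at rows 75–187 gives 300x128 mm with yaw -10.3°, and the rib agrees. The wrist and top views agree within about 3 mm, so I'll average them, place the block, then check relative to the rib in one picture.

```bash
python3 -c "
from h import *
print(pose()[:3,3])
go(.502,.3094,.06,79.7)"
```

```text
[0.55534033 0.25669901 0.21540651]
[0.0619 0.0423 0.1554] [-0.    -0.    -0.001]
```

Emit:
{"name": "carry_out", "arguments": {
  "rows": [
    [0.062,0.042,0.02,0,0,0],
    [0.062,0.042,0.08,0,0,0],
    [0.062,0.042,0.13,0,0,0],
    [0.062,0.042,0.156,0,0,0],
    [0.062,0.042,0.17,0,0,0],
    [0.062,0.042,0.17,0,0,0],
    [0.062,0.042,0.17,0,0,0]
  ]
}}

```text
clock: 6.98
tool_pos: [0.5028, 0.3105, 0.047]
orientation: [179.9, 0.1, 169.7]
force: [0.0, 0.2, -0.7]
opening: 0.0497
gripper_force: 30.0
```

```bash
python3 -c "
from h import *
for i in range(3): print(pose()[:3,3])
go(.502,.3094,.017,79.7)"
```

```text
[0.50279209 0.31051121 0.04697221]
[0.50279209 0.31051121 0.04697221]
[0.50279209 0.31051121 0.04697221]
[ 0.0006 -0.0013  0.03  ] [0.002 0.001 0.   ]
```

Emit:
{"name": "carry_out", "arguments": {
  "rows": [
    [0,-0.001,0.012,0,0,0],
    [0,-0.001,0.022,0,0,0],
    [0,-0.001,0.028,0,0,0],
    [0,-0.001,0.031,0,0,0],
    [0,-0.001,0.031,0,0,0]
  ]
}}

```text
clock: 7.6
tool_pos: [0.5017, 0.3084, 0.0153]
orientation: [-180.0, -0.0, 169.7]
force: [-4.4, -3.4, 10.8]
opening: 0.0498
gripper_force: 30.0
```

Emit:
{"name": "carry_out", "arguments": {
  "rows": [
    [0,0,0,0,0,0],
    [0,0,0,0,0,0],
    [0,0,0,0,0,0]
  ],
  "grip": 0.5
}}

```text
clock: 7.98
tool_pos: [0.502, 0.3088, 0.0143]
orientation: [-180.0, -0.0, 169.7]
force: [0.3, -0.4, -0.7]
opening: 0.0649
gripper_force: 0.0
```

Emit:
{"name": "carry_out", "arguments": {
  "rows": [
    [0,0,-0.04,0,0,0],
    [0,0,-0.1,0,0,0],
    [-0.06,0,-0.16,0,0,0],
    [-0.1,-0.05,-0.19,0,0,0],
    [-0.12,-0.07,-0.2,0,0,0],
    [-0.12,-0.07,-0.2,0,0,0],
    [-0.12,-0.07,-0.2,0,0,0]
  ]
}}

```text
clock: 8.85
tool_pos: [0.6072, 0.2181, 0.2139]
orientation: [-180.0, -0.0, 169.6]
force: [-1.5, 0.2, -0.2]
opening: 0.0654
gripper_force: 0.0
```

```bash
cat >> h.py <<'E'
YAW=-10.3; JZ=np.radians(YAW); JX=np.array([np.cos(JZ),np.sin(JZ)]); JY=np.array([-JX[1],JX[0]])
def jig(P,c): d=np.array(P)[:2]-c; return np.round([d@JX,d@JY],4)
def ribboard(im,K,E):
    hsv=cv2.cvtColor(im,cv2.COLOR_BGR2HSV); out=[]
    pr=proj((.489,.229,.038),K,E)[0]
    for n,m,s,z in(('rib',(hsv[...,2]<110)&(hsv[...,1]>110),pr,.038),('board',hsv[...,1]<50,pr+[35,0],.008)):
        b=blob(m,s,15); r=rect(b,K,E,z); print(n,r); cv2.drawContours(im,[b[:,None]],-1,(255,0,255),1); out.append(r)
    return out
E
python3 - <<'E'
from h import *
print(pose()[:3,3])
im,K,E=shot('wrist')
b=pale(im,K,E,(.503,.309,.038)); r=rect(b,K,E,.038); print('wide',r)
rb,bd=ribboard(im,K,E)
print(jig(r,rb[:2]),jig(r,bd[:2]))
cv2.drawContours(im,[b[:,None]],-1,(255,0,0),1); cv2.imwrite('pics/w4.png',im)
E
```

```text
[0.60721521 0.21806718 0.21388156]
wide [  0.5034   0.3108   0.0894   0.053  -10.1672]
rib [  0.4882   0.2306   0.0988   0.023  -10.2468]
board [ 0.4881  0.2309  0.3003  0.1283 79.7127]
[0.0006 0.0816] [0.0008 0.0813]
```

View pics/w4.png

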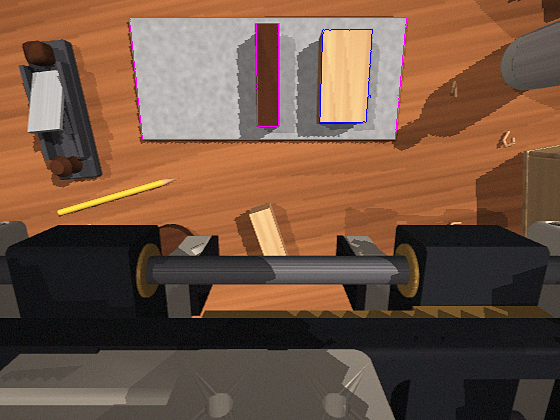

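Wide block at (322–372, 30–122) sits at (0.6, 81.5) mm in jig axes, parallel within 0.1°. Now the narrow block, seen at (268,232).

```bash
python3 -c "
from h import *
go(.678,.196,.2,97.5)"
```

```text
[-0.0741 -0.0094  0.0135] [-0.    -0.001 -0.311]
```

Emit:
{"name": "carry_out", "arguments": {
  "rows": [
    [-0.074,-0.009,0.013,0,0,-0.311],
    [-0.074,-0.009,0.013,0,0,-0.311],
    [-0.074,-0.009,0.013,0,0,-0.311],
    [-0.074,-0.009,0.013,0,0,-0.311]
  ],
  "grip": 1
}}

```text
clock: 9.4
tool_pos: [0.6778, 0.1971, 0.2011]
orientation: [-180.0, -0.0, -172.6]
force: [-0.1, -0.4, -0.4]
opening: 0.0873
gripper_force: 0.0
```

```bash
python3 - <<'E'
from h import *
T=pose(); print(T[:3,3])
im,K,E=shot('wrist','w5')
b=pale(im,K,E,(.676,.197,.03)); r=rect(b,K,E,.03); print(r)
go(r[0],r[1]-.002,.0065,r[4]+90,T)
E
```

```text
[0.67777355 0.197147   0.20110049]
[0.674  0.1995 0.0884 0.0265 7.8686]
[0.0035 0.0009 0.1946] [-0.    -0.001 -0.008]
```

Emit:
{"name": "carry_out", "arguments": {
  "rows": [
    [0.0035,0.001,0.062,0,0,-0.008],
    [0.0035,0.001,0.12,0,0,-0.008],
    [0.0035,0.001,0.17,0,0,-0.008],
    [0.0035,0.001,0.194,0,0,-0.008],
    [0.0035,0.001,0.194,0,0,-0.008],
    [0.0035,0.001,0.194,0,0,-0.008]
  ]
}}

```text
clock: 10.2
tool_pos: [0.6758, 0.1977, 0.0093]
orientation: [180.0, 0.1, -172.0]
force: [-0.6, -0.1, 0.1]
opening: 0.0882
gripper_force: 0.0
```

Emit:
{"name": "carry_out", "arguments": {
  "rows": [
    [0,0,0,0,0,0],
    [0,0,0,0,0,0],
    [0,0,0,0,0,0],
    [0,0,0,0,0,0],
    [0,0,0,0,0,0],
    [0,0,0,0,0,0],
    [0,0,0,0,0,0]
  ],
  "grip": -1
}}

```text
clock: 11.08
tool_pos: [0.6751, 0.1968, 0.0074]
orientation: [-180.0, -0.0, -172.0]
force: [-0.1, 0.5, -0.4]
opening: 0.0259
gripper_force: 30.0
```

Emit:
{"name": "carry_out", "arguments": {
  "rows": [
    [0,0,-0.03,0,0,0],
    [0,0,-0.08,0,0,0],
    [0,0,-0.1,0,0,0],
    [0,0,-0.1,0,0,0]
  ]
}}

```text
clock: 11.58
tool_pos: [0.6761, 0.1974, 0.1097]
orientation: [179.9, 0.2, -172.0]
force: [-0.2, 1.2, -2.2]
opening: 0.026
gripper_force: 30.0
```

```bash
python3 -c "
from h import *
print(pose()[:3,3])
go(.4736,.1491,.05,79.7)"
```

```text
[0.67607811 0.19738339 0.10969216]
[ 0.2074 -0.0199  0.0589] [0.002 0.003 0.319]
```

Emit:
{"name": "carry_out", "arguments": {
  "rows": [
    [0.207,-0.02,0,0,0,0.319],
    [0.207,-0.02,0,0,0,0.319],
    [0.207,-0.02,0,0,0,0.319],
    [0.207,-0.02,0,0,0,0.319],
    [0.207,-0.02,0.03,0,0,0.319],
    [0.207,-0.02,0.059,0,0,0.319],
    [0.207,-0.02,0.059,0,0,0.319],
    [0.207,-0.02,0.059,0,0,0.319]
  ]
}}

```text
clock: 12.58
tool_pos: [0.473, 0.1483, 0.0487]
orientation: [-180.0, -0.0, 169.7]
force: [0.4, 1.0, 0.2]
opening: 0.0257
gripper_force: 30.0
```

```bash
python3 -c "
from h import *
print(pose()[:3,3])
go(.4736,.1491,.0155,79.7)"
```

```text
[0.47295221 0.14832249 0.04865888]
[-0.0005  0.0009  0.0332] [-0.001 -0.    -0.   ]
```

Emit:
{"name": "carry_out", "arguments": {
  "rows": [
    [-0.0005,0.001,0.012,0,0,0],
    [-0.0005,0.001,0.024,0,0,0],
    [-0.0005,0.001,0.03,0,0,0],
    [-0.0005,0.001,0.0335,0,0,0],
    [-0.0005,0.001,0.0335,0,0,0]
  ]
}}

```text
clock: 13.2
tool_pos: [0.4733, 0.1491, 0.0153]
orientation: [-180.0, -0.0, 169.7]
force: [-2.7, -1.2, 5.7]
opening: 0.0262
gripper_force: 30.0
```

Emit:
{"name": "carry_out", "arguments": {
  "rows": [
    [0,0,0,0,0,0],
    [0,0,0,0,0,0],
    [0,0,0,0,0,0]
  ],
  "grip": 0
}}

```text
clock: 13.58
tool_pos: [0.4736, 0.1493, 0.015]
orientation: [180.0, 0.0, 169.7]
force: [0.6, -0.5, -0.9]
opening: 0.043
gripper_force: 0.0
```

Emit:
{"name": "carry_out", "arguments": {
  "rows": [
    [0,0,-0.04,0,0,0],
    [0,0,-0.1,0,0,0],
    [-0.06,0,-0.16,0,0,0],
    [-0.1,0.04,-0.19,0,0,0],
    [-0.15,0.07,-0.2,0,0,0],
    [-0.15,0.07,-0.2,0,0,0],
    [-0.15,0.07,-0.2,0,0,0]
  ]
}}

```text
clock: 14.45
tool_pos: [0.6343, 0.1914, 0.2141]
orientation: [-180.0, -0.0, 169.6]
force: [-0.3, 0.0, -1.2]
opening: 0.0438
gripper_force: 0.0
```

```bash
python3 - <<'E'
from h import *
print(pose()[:3,3])
im,K,E=shot('wrist','w6')
rb,bd=ribboard(im,K,E)
for n,P in(('wide',(.503,.311,.038)),('narrow',(.474,.151,.038))):
    b=pale(im,K,E,P); r=rect(b,K,E,.038); print(n,r,jig(r,rb[:2]),jig(r,bd[:2]))
E
```

```text
[0.63431515 0.19142611 0.21409588]
rib [  0.4953   0.2296   0.0905   0.0227 -10.2601]
board [ 0.496   0.2294  0.3003  0.1139 79.7466]
wide [  0.5061   0.3089   0.0837   0.0506 -10.034 ] [-0.0036  0.08  ] [-0.0043  0.08  ]
narrow [ 0.4777  0.1519  0.0837  0.0313 -9.9063] [-0.0034 -0.0796] [-0.0041 -0.0795]
```

Emit:
{"name": "carry_out", "arguments": {
  "rows": [
    [0.05,-0.02,0,0,0,0],
    [0.05,-0.02,0,0,0,0],
    [0.05,-0.02,0,0,0,0]
  ]
}}

```text
clock: 14.88
tool_pos: [0.5803, 0.1804, 0.2157]
orientation: [180.0, 0.1, 169.7]
force: [-0.1, 0.5, 0.5]
opening: 0.0436
gripper_force: 0.0
```

```bash
python3 - <<'E'
from h import *
print(pose()[:3,3])
im,K,E=shot('wrist','w6')
rb,bd=ribboard(im,K,E)
for n,P in(('wide',(.503,.311,.038)),('narrow',(.474,.151,.038))):
    b=pale(im,K,E,P); r=rect(b,K,E,.038); print(n,r,jig(r,rb[:2]),jig(r,bd[:2])); cv2.drawContours(im,[b[:,None]],-1,(255,0,0),1)
cv2.imwrite('pics/w6.png',im)
go(.503,-.245,.25,112.5)
E
```

```text
[0.58033738 0.18037809 0.21570749]
rib [  0.4879   0.23     0.0985   0.0244 -10.2744]
board [ 0.4882  0.2307  0.3002  0.1294 79.8011]
wide [  0.5025   0.3098   0.0916   0.051  -10.0487] [0.0001 0.0811] [-0.0001  0.0804]
narrow [  0.4732   0.1529   0.0894   0.0314 -10.0377] [-0.0007 -0.0785] [-0.0008 -0.0792]
[ 4.000e-04 -4.326e-01 -3.480e-02] [ 0.     0.001 -0.573]
```

View pics/w6.png

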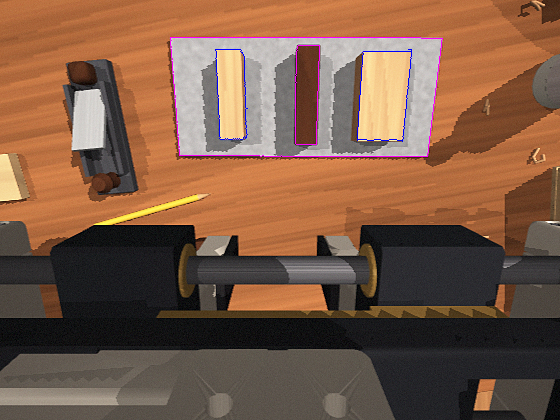

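Wide is at (0,81) and narrow, corrected for its visible side face, at (-1,-81) mm; both are parallel. Now the tin.

```bash
python3 -c "
from h import *
go(.545,-.25,.23,95)"
```

```text
[-0.0418 -0.43   -0.0147] [ 0.001  0.001 -0.267]
```

Emit:
{"name": "carry_out", "arguments": {
  "rows": [
    [-0.042,-0.43,-0.015,0,0,-0.267],
    [-0.042,-0.43,-0.015,0,0,-0.267],
    [-0.042,-0.43,-0.015,0,0,-0.267],
    [-0.042,-0.43,-0.015,0,0,-0.267],
    [-0.042,-0.43,-0.015,0,0,-0.267],
    [-0.042,-0.43,-0.015,0,0,-0.267],
    [-0.042,-0.43,-0.015,0,0,-0.267],
    [-0.042,-0.43,-0.015,0,0,-0.267]
  ],
  "grip": 1
}}

```text
clock: 15.92
tool_pos: [0.5447, -0.2539, 0.2295]
orientation: [-180.0, -0.0, -175.3]
force: [-0.1, 0.3, -0.2]
opening: 0.0875
gripper_force: 0.0
```

Emit:
{"name": "carry_out", "arguments": {
  "rows": [
    [0,0,0,0,0,0],
    [0,0,0,0,0,0]
  ]
}}

```text
clock: 16.18
tool_pos: [0.5455, -0.2491, 0.2299]
orientation: [180.0, 0.0, -175.0]
force: [0.5, 0.5, 0.3]
opening: 0.0873
gripper_force: 0.0
```

```bash
python3 - <<'E'
from h import *
T=pose(); print(T[:3,3])
im,K,E=shot('wrist','w7')
hsv=cv2.cvtColor(im,cv2.COLOR_BGR2HSV)
pr=proj((.503,-.245,.084),K,E)[0]; print(pr)
b=blob(hsv[...,1]<60,pr,15); print(rect(b,K,E,.084)); cv2.drawContours(im,[b[:,None]],-1,(255,0,255),1)
p=pale(im,K,E,(.49,-.28,.014)); print('panel',rect(p,K,E,.014)); cv2.drawContours(im,[p[:,None]],-1,(255,0,0),1)
cv2.imwrite('pics/w7.png',im)
E
```

```text
[ 0.54547087 -0.24914676  0.22994784]
[283.45245438 154.11074769]
[ 0.5058 -0.2492  0.0524  0.0522 49.5852]
panel [ 5.02600e-01 -2.52200e-01  2.50800e-01  5.57000e-02  8.52271e+01]
```

View pics/w7.png

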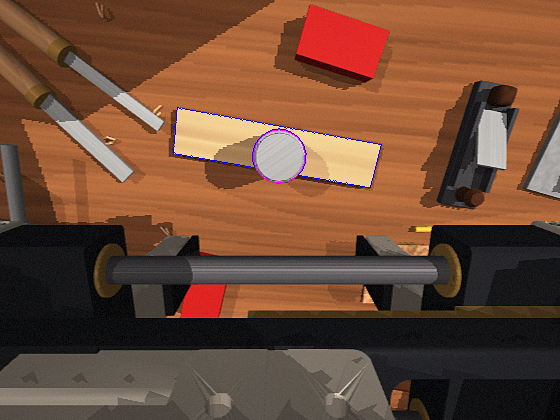

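Tin top circle is at (279,156), 52 mm across, at (0.506,-0.249). The panel outline is 251x56 at (0.503,-0.252), with its long axis at 85.2°.

```bash
python3 -c "
from h import *
go(.5055,-.2505,.035,95)"
```

```text
[0.04   0.002  0.1951] [0.    0.    0.001]
```

Emit:
{"name": "carry_out", "arguments": {
  "rows": [
    [0.04,0.002,0,0,0,0],
    [0.04,0.002,0.06,0,0,0],
    [0.04,0.002,0.12,0,0,0],
    [0.04,0.002,0.17,0,0,0],
    [0.04,0.002,0.195,0,0,0],
    [0.04,0.002,0.195,0,0,0],
    [0.04,0.002,0.195,0,0,0]
  ]
}}

```text
clock: 17.1
tool_pos: [0.5063, -0.2512, 0.0363]
orientation: [-180.0, 0.1, -174.9]
force: [0.5, -0.0, 0.2]
opening: 0.088
gripper_force: 0.0
```

Emit:
{"name": "carry_out", "arguments": {
  "rows": [
    [0,0,0,0,0,0],
    [0,0,0,0,0,0],
    [0,0,0,0,0,0],
    [0,0,0,0,0,0],
    [0,0,0,0,0,0],
    [0,0,0,0,0,0]
  ],
  "grip": -1
}}

```text
clock: 17.85
tool_pos: [0.5052, -0.2515, 0.0353]
orientation: [-180.0, 0.0, -175.0]
force: [-1.7, 3.0, 6.2]
opening: 0.0537
gripper_force: 30.0
```

Emit:
{"name": "carry_out", "arguments": {
  "rows": [
    [0,0,-0.02,0,0,0],
    [0,0,-0.05,0,0,0],
    [0,0,-0.06,0,0,0],
    [0,0,-0.06,0,0,0]
  ]
}}

```text
clock: 18.35
tool_pos: [0.5049, -0.2514, 0.0947]
orientation: [180.0, 0.0, -175.1]
force: [-0.4, 0.6, -5.0]
opening: 0.0531
gripper_force: 30.0
```

```bash
python3 -c "
from h import *
print(pose()[:3,3])
go(.662,-.072,.06,95)"
```

```text
[ 0.50490457 -0.25144496  0.09467833]
[-0.172   0.1652  0.0348] [ 0.     0.    -0.001]
```

Emit:
{"name": "carry_out", "arguments": {
  "rows": [
    [-0.172,0.165,0,0,0,0],
    [-0.172,0.165,0,0,0,0],
    [-0.172,0.165,0,0,0,0],
    [-0.172,0.165,0,0,0,0],
    [-0.172,0.165,0.03,0,0,0],
    [-0.172,0.165,0.05,0,0,0],
    [-0.172,0.165,0.06,0,0,0],
    [-0.172,0.165,0.06,0,0,0]
  ]
}}

```text
clock: 19.35
tool_pos: [0.6612, -0.0725, 0.0334]
orientation: [-180.0, -0.2, -175.0]
force: [0.2, 0.7, -4.7]
opening: 0.0538
gripper_force: 30.0
```

Emit:
{"name": "carry_out", "arguments": {
  "rows": [
    [0,0,0.005,0,0,0],
    [0,0,0.009,0,0,0],
    [0,0,0.0095,0,0,0],
    [0,0,0.0095,0,0,0]
  ]
}}

```text
clock: 19.85
tool_pos: [0.6622, -0.0723, 0.0258]
orientation: [180.0, 0.0, -175.0]
force: [0.4, 0.6, -5.2]
opening: 0.0536
gripper_force: 30.0
```

Emit:
{"name": "carry_out", "arguments": {
  "rows": [
    [0,0,0.001,0,0,0],
    [0,0,0.0015,0,0,0],
    [0,0,0.002,0,0,0]
  ]
}}

```text
clock: 20.23
tool_pos: [0.6623, -0.0722, 0.0243]
orientation: [-180.0, 0.0, -175.0]
force: [-3.5, 0.8, 6.1]
opening: 0.0539
gripper_force: 30.0
```

Emit:
{"name": "carry_out", "arguments": {
  "rows": [
    [0,0,0,0,0,0],
    [0,0,0,0,0,0],
    [0,0,0,0,0,0],
    [0,0,0,0,0,0]
  ],
  "grip": 1
}}

```text
clock: 20.72
tool_pos: [0.6622, -0.0723, 0.0235]
orientation: [180.0, 0.0, -175.0]
force: [-0.4, -0.7, 0.2]
opening: 0.0856
gripper_force: 0.0
```

Emit:
{"name": "carry_out", "arguments": {
  "rows": [
    [0,0,-0.04,0,0,0],
    [0,0,-0.1,0,0,0],
    [0,0,-0.15,0,0,0],
    [0,0,-0.15,0,0,0]
  ]
}}

```text
clock: 21.22
tool_pos: [0.6649, -0.0722, 0.179]
orientation: [-180.0, 0.5, -175.0]
force: [-0.3, 0.3, -0.4]
opening: 0.0873
gripper_force: 0.0
```

```bash
python3 -c "
from h import *
print(pose()[:3,3])
go(.545,-.254,.23,-4.8)
go(.545,-.254,.23,95)"
```

```text
[ 0.66485454 -0.07221783  0.1789668 ]
[ 0.1348 -0.1707 -0.0522] [-0.007  0.007 -1.4  ]
[ 0.1348 -0.1707 -0.0522] [-0.     0.009  0.   ]
```

Emit:
{"name": "carry_out", "arguments": {
  "rows": [
    [0.135,-0.171,-0.052,0,0.009,0],
    [0.135,-0.171,-0.052,0,0.009,0],
    [0.135,-0.171,-0.052,0,0.009,0],
    [0.135,-0.171,-0.052,0,0.009,0],
    [0.135,-0.171,-0.052,0,0.009,0],
    [0.135,-0.171,-0.052,0,0.009,0]
  ]
}}

```text
clock: 21.98
tool_pos: [0.5423, -0.2542, 0.2249]
orientation: [180.0, -0.5, -175.1]
force: [0.5, -0.1, -0.5]
opening: 0.0874
gripper_force: 0.0
```

```bash
python3 - <<'E'
from h import *
T=pose(); print(T[:3,3],telemetry.get_obs()['joint_pos'].round(1),telemetry.get_obs()['orientation'].round(2))
im,K,E=shot('wrist','w8')
p=pale(im,K,E,(.5026,-.2522,.014)); r=rect(p,K,E,.014); print('panel',r)
go(r[0],r[1]-.002,.06,r[4]+90)
E
```

```text
[ 0.54231781 -0.25417774  0.22485551] [ -6.4  13.8  -9.1   0.1 -67.6 -78.7] [ 179.98   -0.55 -175.06]
panel [ 5.02600e-01 -2.52200e-01  2.50600e-01  5.57000e-02  8.52495e+01]
[0.0382 0.003  0.1651] [ 0.007 -0.008 -1.401]
```

Emit:
{"name": "carry_out", "arguments": {
  "rows": [
    [0.038,0.003,0,0.007,-0.008,-1.401],
    [0.038,0.003,0.06,0.007,-0.008,-1.401],
    [0.038,0.003,0.12,0.007,-0.008,-1.401],
    [0.038,0.003,0.165,0.007,-0.008,-1.401],
    [0.038,0.003,0.165,0.007,-0.008,-1.401],
    [0.038,0.003,0.165,0.007,-0.008,-1.401],
    [0.038,0.003,0.165,0.007,-0.008,-1.401],
    [0.038,0.003,0.165,0.007,-0.008,-1.401]
  ]
}}

```text
clock: 23.02
tool_pos: [0.5033, -0.2536, 0.0601]
orientation: [180.0, 0.0, -94.4]
force: [0.6, 0.1, -0.4]
opening: 0.0877
gripper_force: 0.0
```

Emit:
{"name": "carry_out", "arguments": {
  "rows": [
    [0,0,0,0,0,0],
    [0,0,0,0,0,0]
  ]
}}

```text
clock: 23.28
tool_pos: [0.5031, -0.2542, 0.0605]
orientation: [-180.0, 0.0, -94.8]
force: [-0.8, -0.6, -0.4]
opening: 0.0877
gripper_force: 0.0
```

```bash
python3 -c "
from h import *
print(pose()[:3,3],telemetry.get_obs()['orientation'])
go(.5026,-.254,.004,-4.75)"
```

```text
[ 0.50308415 -0.25417166  0.06049092] [-1.79985998e+02  3.07392561e-04 -9.48172799e+01]
[-0.0001  0.0005  0.0565] [-0.     0.    -0.001]
```

Emit:
{"name": "carry_out", "arguments": {
  "rows": [
    [0,0,0.03,0,0,0],
    [0,0,0.05,0,0,0],
    [0,0,0.0565,0,0,0],
    [0,0,0.0565,0,0,0],
    [0,0,0.0565,0,0,0]
  ]
}}

```text
clock: 23.9
tool_pos: [0.5036, -0.2548, 0.0052]
orientation: [-179.9, -0.0, -94.8]
force: [0.5, 0.1, 1.2]
opening: 0.0874
gripper_force: 0.0
```

Emit:
{"name": "carry_out", "arguments": {
  "rows": [
    [0,0,0,0,0,0],
    [0,0,0,0,0,0],
    [0,0,0,0,0,0],
    [0,0,0,0,0,0],
    [0,0,0,0,0,0],
    [0,0,0,0,0,0]
  ],
  "grip": -1
}}

```text
clock: 24.65
tool_pos: [0.5029, -0.2547, 0.0045]
orientation: [-180.0, -0.0, -94.8]
force: [-1.1, 1.2, 2.7]
opening: 0.0556
gripper_force: 30.0
```

Emit:
{"name": "carry_out", "arguments": {
  "rows": [
    [0,0,-0.01,0,0,0],
    [0,0,-0.04,0,0,0],
    [0,0,-0.08,0,0,0],
    [0,0,-0.12,0,0,0],
    [0,0,-0.12,0,0,0]
  ]
}}

```text
clock: 25.28
tool_pos: [0.5051, -0.2552, 0.1283]
orientation: [-179.6, -0.1, -94.7]
force: [-0.0, 0.4, -1.6]
opening: 0.0555
gripper_force: 30.0
```

```bash
python3 -c "
from h import *
print(pose()[:3,3],telemetry.get_obs()['orientation'])
go(.4885,.229,.12,-10.25)
im,K,E=shot('wrist','w9')"
```

```text
[ 0.50505614 -0.25522899  0.12832111] [-1.79558163e+02 -5.52065049e-02 -9.47259087e+01]
[-0.4812  0.0565  0.0074] [-0.008 -0.001  0.096]
```

View pics/w9.png

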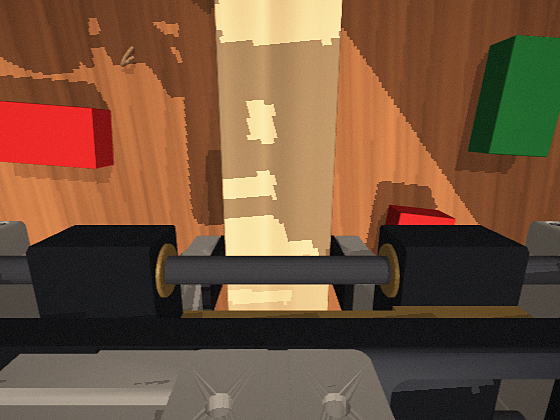

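Panel gripped squarely at its middle (opening 55.6 mm). Carrying it to the jig.

Emit:
{"name": "carry_out", "arguments": {
  "rows": [
    [-0.481,0.056,0,0,0,0.096],
    [-0.481,0.056,0,0,0,0.096],
    [-0.481,0.056,0,0,0,0.096],
    [-0.481,0.056,0,0,0,0.096],
    [-0.481,0.056,0,0,0,0.096],
    [-0.481,0.056,0,0,0,0.096],
    [-0.481,0.056,0,0,0,0.096],
    [-0.481,0.056,0,0,0,0.096]
  ]
}}

```text
clock: 26.32
tool_pos: [0.4858, 0.2313, 0.1232]
orientation: [180.0, -0.1, -100.2]
force: [0.6, 0.2, -1.9]
opening: 0.0556
gripper_force: 30.0
```

Emit:
{"name": "carry_out", "arguments": {
  "rows": [
    [0,0,0,0,0,0],
    [0,0,0.03,0,0,0],
    [0,0,0.05,0,0,0],
    [0,0,0.05,0,0,0],
    [0,0,0.05,0,0,0]
  ]
}}

```text
clock: 26.95
tool_pos: [0.4871, 0.2289, 0.0746]
orientation: [-180.0, -0.0, -100.3]
force: [-0.2, 1.1, -0.7]
opening: 0.0554
gripper_force: 30.0
```

```bash
python3 -c "
from h import *
print(pose()[:3,3],telemetry.get_obs()['orientation'])
go(.4883,.229,.0435,-10.25)"
```

```text
[0.48712749 0.22889834 0.07455403] [-1.79953765e+02 -1.58925289e-02 -1.00273107e+02]
[-0.0003 -0.0011  0.0311] [-0.001 -0.    -0.   ]
```

Emit:
{"name": "carry_out", "arguments": {
  "rows": [
    [0,-0.001,0.012,0,0,0],
    [0,-0.001,0.024,0,0,0],
    [0,-0.001,0.029,0,0,0],
    [0,-0.001,0.03,0,0,0],
    [0,-0.001,0.031,0,0,0]
  ]
}}

```text
clock: 27.58
tool_pos: [0.4881, 0.2292, 0.0434]
orientation: [-179.9, 0.0, -100.2]
force: [0.5, 0.2, -1.2]
opening: 0.0557
gripper_force: 30.0
```

Emit:
{"name": "carry_out", "arguments": {
  "rows": [
    [0,0,0.001,0,0,0],
    [0,0,0.001,0,0,0]
  ]
}}

```text
clock: 27.82
tool_pos: [0.488, 0.2292, 0.0425]
orientation: [-179.9, 0.0, -100.2]
force: [-0.2, -0.1, -1.7]
opening: 0.0557
gripper_force: 30.0
```

Emit:
{"name": "carry_out", "arguments": {
  "rows": [
    [0,0,0.0005,0,0,0],
    [0,0,0.001,0,0,0]
  ]
}}

```text
clock: 28.08
tool_pos: [0.488, 0.2292, 0.0424]
orientation: [-179.9, 0.0, -100.2]
force: [-6.2, -0.3, 13.9]
opening: 0.0554
gripper_force: 30.0
```

Emit:
{"name": "carry_out", "arguments": {
  "rows": [
    [0,0,0,0,0,0],
    [0,0,0,0,0,0],
    [0,0,0,0,0,0],
    [0,0,0,0,0,0]
  ],
  "grip": 0.6
}}

```text
clock: 28.58
tool_pos: [0.4879, 0.229, 0.0412]
orientation: [-180.0, -0.0, -100.3]
force: [0.9, 0.4, -0.1]
opening: 0.0697
gripper_force: 0.0
```

Emit:
{"name": "carry_out", "arguments": {
  "rows": [
    [0,0,-0.03,0,0,0],
    [0,0,-0.07,0,0,0],
    [0,0,-0.12,0,0,0],
    [0,0,-0.16,0,0,0]
  ]
}}

```text
clock: 29.08
tool_pos: [0.488, 0.2292, 0.2033]
orientation: [-179.9, 0.1, -100.2]
force: [0.6, 0.6, -0.5]
opening: 0.0703
gripper_force: 0.0
```

```bash
python3 -c "
from h import *
print(pose()[:3,3],telemetry.get_obs()['orientation'])
go(.615,.22,.23,79.7)"
```

```text
[0.48796283 0.22917853 0.20332401] [-1.79907156e+02  5.34511974e-02 -1.00246686e+02]
[-0.0136 -0.1267 -0.0265] [-2.00e-03 -1.00e-03 -1.57e+00]
```

```bash
python3 -c "
from h import *
go(.663,.083,.2,-10.25)"
```

```text
[ 0.1127 -0.1982  0.0035] [-0.002  0.001  0.   ]
```

Emit:
{"name": "carry_out", "arguments": {
  "rows": [
    [0.113,-0.198,0.003,0,0,0],
    [0.113,-0.198,0.003,0,0,0],
    [0.113,-0.198,0.003,0,0,0],
    [0.113,-0.198,0.003,0,0,0],
    [0.113,-0.198,0.003,0,0,0],
    [0.113,-0.198,0.003,0,0,0]
  ],
  "grip": 1
}}

```text
clock: 29.82
tool_pos: [0.6621, 0.0825, 0.1978]
orientation: [180.0, -0.0, -100.3]
force: [0.3, 0.9, -0.9]
opening: 0.0875
gripper_force: 0.0
```

```bash
python3 - <<'E'
from h import *
T=pose(); print(T[:3,3],telemetry.get_obs()['orientation'])
im,K,E=shot('wrist','w10')
hsv=cv2.cvtColor(im,cv2.COLOR_BGR2HSV)
pr=proj((.663,.063,.016),K,E)[0]; print(pr,hsv[int(pr[1]),int(pr[0])])
b=blob((hsv[...,2]<100)&(hsv[...,1]>100),pr,12); r=rect(b,K,E,.016); print(r); cv2.drawContours(im,[b[:,None]],-1,(255,0,255),1)
im2,K2,E2=shot('top')
big=cv2.resize(im2[140:280,50:330],None,fx=2.5,fy=2.5)
pr=cv2.resize(im[60:230,120:440],None,fx=1.4,fy=1.4,interpolation=cv2.INTER_NEAREST)
c=np.zeros((350+pr.shape[0],700,3),np.uint8); c[:350]=big; c[350:,:pr.shape[1]]=pr; cv2.imwrite('pics/c10.png',c[:600])
E
```

```text
[0.66214456 0.08245631 0.19783496] [ 1.79988401e+02 -1.86072423e-02 -1.00296696e+02]
[273.36795755 171.10774883] [  8 165  91]
[ 6.6750e-01  6.9500e-02  6.3400e-02  5.7800e-02 -8.7518e+01]
```

View pics/c10.png

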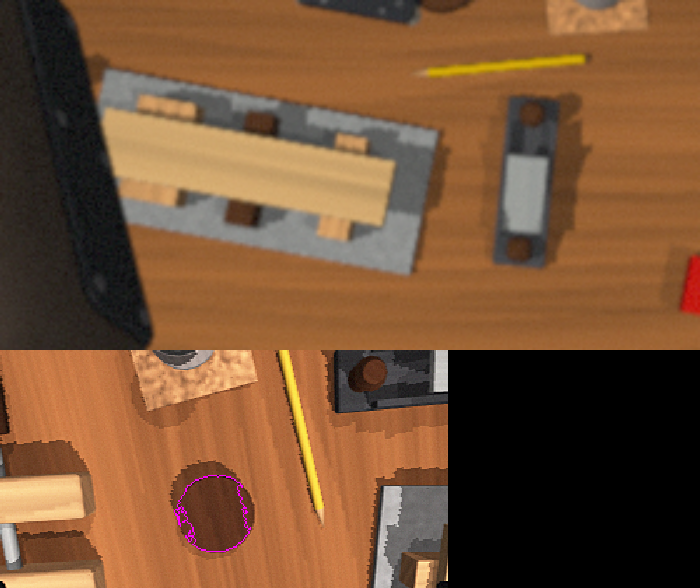

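The panel lies across the rib and both blocks. The disc outline is confused by its shadow, so I'll check intensity profiles.

```bash
python3 - <<'E'
from h import *
im=cv2.imread('pics/w10.png'); hsv=cv2.cvtColor(im,cv2.COLOR_BGR2HSV)
cx,cy=120+214/1.4,60+(515-350)/1.4; cx,cy=int(cx),int(cy); print(cx,cy)
print(hsv[cy,cx-40:cx+41:2].tolist()); print(hsv[cy-42:cy+42:2,cx].tolist())
E
```

```text
272 177
[[11, 167, 185], [12, 165, 179], [12, 170, 178], [11, 171, 180], [11, 165, 188], [12, 166, 186], [12, 177, 161], [12, 171, 58], [9, 167, 98], [9, 163, 102], [9, 177, 92], [9, 171, 91], [11, 169, 92], [8, 161, 103], [8, 158, 103], [9, 162, 107], [10, 174, 101], [11, 168, 97], [9, 174, 88], [10, 165, 91], [6, 156, 93], [9, 156, 93], [8, 165, 96], [9, 174, 97], [8, 158, 97], [8, 172, 95], [9, 170, 99], [10, 179, 94], [8, 159, 90], [10, 163, 94], [10, 181, 90], [9, 167, 101], [10, 161, 108], [10, 166, 95], [9, 173, 84], [12, 162, 200], [12, 169, 178], [12, 164, 176], [12, 166, 184], [11, 169, 177], [12, 167, 177]]
[[12, 160, 190], [12, 169, 192], [11, 173, 100], [11, 160, 115], [11, 171, 116], [10, 170, 117], [11, 171, 122], [7, 164, 42], [9, 169, 98], [10, 161, 100], [10, 158, 102], [10, 180, 88], [10, 160, 99], [9, 151, 93], [11, 164, 95], [10, 174, 94], [10, 170, 93], [10, 161, 98], [10, 159, 93], [10, 163, 86], [9, 165, 93], [6, 156, 93], [8, 153, 90], [8, 158, 92], [8, 153, 90], [9, 161, 92], [11, 181, 86], [7, 157, 96], [10, 175, 93], [12, 179, 100], [10, 174, 101], [8, 157, 104], [9, 171, 97], [11, 178, 96], [8, 165, 94], [12, 165, 162], [11, 167, 160], [12, 168, 185], [11, 164, 177], [11, 167, 180], [12, 172, 184], [11, 168, 179]]
```

```bash
python3 - <<'E'
from h import *
_,K,E=shot('wrist'); T=pose()
im=cv2.GaussianBlur(cv2.imread('pics/w10.png'),(5,5),0); hsv=cv2.cvtColor(im,cv2.COLOR_BGR2HSV)
b=blob(hsv[...,2]<109,(272,177),5); r=rect(b,K,E,.016); print(r)
(c,rad)=cv2.minEnclosingCircle((cast(b,K,E,.016)[:,:2]*1000).astype(np.float32)); print(c,rad)
go(c[0]/1000,c[1]/1000-.0015,.06,-10.25,T)
E
```

```text
[ 6.65600e-01  6.49000e-02  7.41000e-02  6.12000e-02 -7.83886e+01]
(666.5396728515625, 65.09712219238281) 37.21588134765625
[ 0.0188 -0.0078  0.1388] [-0.001  0.     0.001]
```

```bash
python3 - <<'E'
from h import *
T=pose(); c=viewer.camera_info('wrist'); K=np.array(c['intrinsics']); E=T@c['tool_from_camera']
p=cast([(274,177),(247,177),(301,177),(274,150),(274,203.5)],K,E,.016); print(p[:,:2].round(4), np.linalg.norm(p[1]-p[2]),np.linalg.norm(p[3]-p[4]))
go(p[0,0],p[0,1]-.0015,.06,-10.25,T)
E
```

```text
[[0.6637 0.071 ]
 [0.6941 0.0656]
 [0.6333 0.0764]
 [0.6583 0.0411]
 [0.6692 0.1017]] 0.06176401433196208 0.06164217479858142
[ 0.0135 -0.004   0.1388] [-0.001  0.     0.001]
```

Emit:
{"name": "carry_out", "arguments": {
  "rows": [
    [0.0135,-0.004,0.06,0,0,0],
    [0.0135,-0.004,0.12,0,0,0],
    [0.0135,-0.004,0.17,0,0,0],
    [0.0135,-0.004,0.1935,0,0,0],
    [0.0135,-0.004,0.1935,0,0,0],
    [0.0135,-0.004,0.1935,0,0,0]
  ]
}}

```text
clock: 30.72
tool_pos: [0.6646, 0.0694, 0.0062]
orientation: [-179.9, 0.0, -100.2]
force: [0.7, 0.1, 0.4]
opening: 0.0873
gripper_force: 0.0
```

```bash
python3 - <<'E'
from h import *
T=pose(); print(T[:3,3]); im,K,E=shot('wrist')
g=im[:,:,::-1]
cv2.imwrite('pics/w11.png',cv2.resize(im[100:330,150:400],None,fx=2.4,fy=2.4))
E
```

```text
[0.66462387 0.069431   0.00618147]
```

View pics/w11.png

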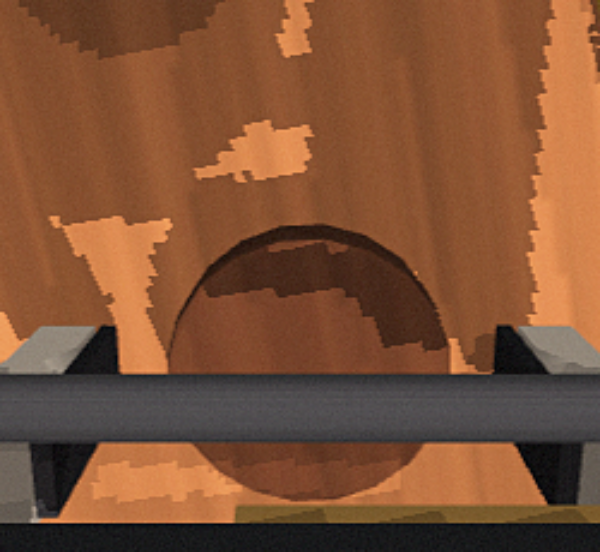

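```bash
python3 - <<'E'
from h import *
T=pose(); c=viewer.camera_info('wrist'); K=np.array(c['intrinsics']); E=T@c['tool_from_camera']
f=lambda u,v:(150+u/2.4,100+v/2.4)
p=cast([f(309,370),f(168,370),f(450,370),f(309,240),f(309,500)],K,E,.016); print(p[:,:2].round(4), np.linalg.norm(p[1]-p[2]),np.linalg.norm(p[3]-p[4]),(p[3]+p[4])/2)
E
```

```text
[[0.6637 0.069 ]
 [0.6946 0.0636]
 [0.6328 0.0745]
 [0.6585 0.0398]
 [0.6694 0.1013]] 0.06277310198839604 0.06248976126461873 [0.66398107 0.07053389 0.016     ]
```

The disc is centred between the fingers, about 62 mm wide and within 1 mm of the TCP. Gripping it.

Emit:
{"name": "carry_out", "arguments": {
  "rows": [
    [0,0,0.001,0,0,0],
    [0,0,0.001,0,0,0],
    [0,0,0.001,0,0,0],
    [0,0,0.001,0,0,0],
    [0,0,0.001,0,0,0],
    [0,0,0.001,0,0,0]
  ],
  "grip": -1
}}

```text
clock: 31.52
tool_pos: [0.6643, 0.0686, 0.0043]
orientation: [-179.9, 0.0, -100.3]
force: [-2.2, 1.1, 5.4]
opening: 0.0632
gripper_force: 30.0
```

Emit:
{"name": "carry_out", "arguments": {
  "rows": [
    [0,0,-0.02,0,0,0],
    [0,0,-0.06,0,0,0],
    [0,0,-0.12,0,0,0],
    [0,0,-0.16,0,0,0],
    [0,0,-0.18,0,0,0],
    [0,0,-0.18,0,0,0]
  ]
}}

```text
clock: 32.28
tool_pos: [0.6649, 0.0689, 0.1856]
orientation: [-179.8, 0.1, -100.3]
force: [0.7, -0.4, -1.2]
opening: 0.0632
gripper_force: 30.0
```

```bash
python3 -c "
from h import *
print(pose()[:3,3])
go(.54,.33,.23,-10.25)
go(.54,.33,.23,79.7)"
```

```text
[0.66491281 0.06890619 0.18557283]
[-0.2348  0.1692 -0.0446] [-0.004  0.002 -0.   ]
[-0.2348  0.1692 -0.0446] [-4.00e-03 -1.00e-03 -1.57e+00]
```

```bash
python3 - <<'E'
from h import *
c=viewer.camera_info('top'); K=np.array(c['intrinsics']); E=np.array(c['extrinsics'])
f=lambda u,v:(50+u/2.5,140+v/2.5)
b=cast([f(438,130),f(410,272)],K,E,.008)[:,:2]; p=cast([f(393,160),f(385,223)],K,E,.052)[:,:2]
C=b.mean(0)+.15*JY; print('board c',C); print(jig(p[0],C),jig(p[1],C),jig(b[0],C),jig(b[1],C))
im,K,E=shot('top'); cv2.imwrite('pics/t2.png',cv2.resize(im[140:280,50:330],None,fx=2.5,fy=2.5))
E
```

```text
board c [0.48939244 0.22702932]
[ 0.0273 -0.1222] [-0.0265 -0.1261] [ 0.064 -0.15 ] [-0.064 -0.15 ]
```

View pics/t2.png

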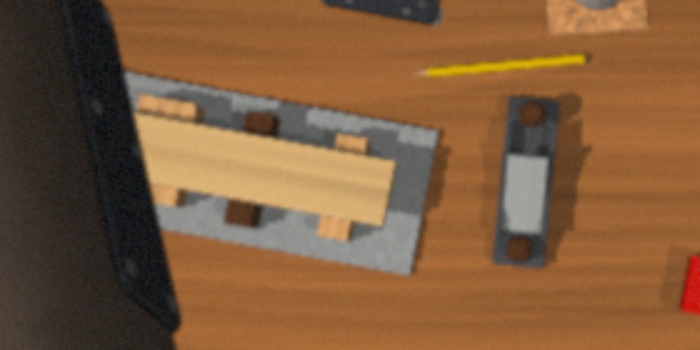

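The panel's right end is 124 mm from the jig centre (125 expected), and its x offset is about 0.4 mm, so it is centred. Placing the disc.

```bash
python3 -c "
from h import *
go(.488,.229,.085,-10.25)"
```

```text
[-0.1262  0.2019  0.0987] [-0.001  0.001 -0.   ]
```

Emit:
{"name": "carry_out", "arguments": {
  "rows": [
    [-0.126,0.202,0.02,0,0,0],
    [-0.126,0.202,0.02,0,0,0],
    [-0.126,0.202,0.02,0,0,0],
    [-0.126,0.202,0.02,0,0,0],
    [-0.126,0.202,0.06,0,0,0],
    [-0.126,0.202,0.1,0,0,0],
    [-0.126,0.202,0.11,0,0,0],
    [-0.126,0.202,0.11,0,0,0]
  ]
}}

```text
clock: 33.33
tool_pos: [0.4876, 0.228, 0.073]
orientation: [180.0, -0.1, -100.3]
force: [0.2, 0.1, -0.8]
opening: 0.0632
gripper_force: 30.0
```

Emit:
{"name": "carry_out", "arguments": {
  "rows": [
    [0,0,0,0,0,0]
  ]
}}

```text
clock: 33.45
tool_pos: [0.4887, 0.229, 0.0749]
orientation: [-179.9, 0.1, -100.3]
force: [0.4, 0.2, -0.8]
opening: 0.0632
gripper_force: 30.0
```

```bash
python3 -c "
from h import *
print(pose()[:3,3])
go(.488,.229,.0575,-10.25)"
```

```text
[0.48867204 0.22897617 0.07487196]
[0.0001 0.0007 0.0174] [-0.002  0.001 -0.   ]
```

Emit:
{"name": "carry_out", "arguments": {
  "rows": [
    [0,0.0005,0.01,0,0,0],
    [0,0.0005,0.015,0,0,0],
    [0,0.0005,0.0165,0,0,0],
    [0,0.0005,0.0175,0,0,0],
    [0,0.0005,0.0175,0,0,0]
  ]
}}

```text
clock: 34.08
tool_pos: [0.4874, 0.2287, 0.0564]
orientation: [-179.9, 0.0, -100.3]
force: [-1.2, -0.3, -0.1]
opening: 0.0631
gripper_force: 30.0
```

Emit:
{"name": "carry_out", "arguments": {
  "rows": [
    [0,0,0.0005,0,0,0],
    [0,0,0.001,0,0,0]
  ]
}}

```text
clock: 34.33
tool_pos: [0.4875, 0.2288, 0.0562]
orientation: [-179.9, 0.0, -100.2]
force: [-5.5, -1.2, 12.7]
opening: 0.0631
gripper_force: 30.0
```

Contact made. I'll release, retreat, and look from the far side (+y).

Emit:
{"name": "carry_out", "arguments": {
  "rows": [
    [0,0,-0.0005,0,0,0],
    [0,0,-0.0005,0,0,0],
    [0,0,-0.0005,0,0,0],
    [0,0,-0.0005,0,0,0]
  ],
  "grip": 0.8
}}

```text
clock: 34.83
tool_pos: [0.4873, 0.2286, 0.0557]
orientation: [-180.0, -0.0, -100.3]
force: [-0.5, -0.3, 0.2]
opening: 0.0786
gripper_force: 0.0
```

Emit:
{"name": "carry_out", "arguments": {
  "rows": [
    [0,0,-0.03,0,0,0],
    [0,0,-0.08,0,0,0],
    [0,0,-0.13,0,0,0],
    [-0.05,0,-0.16,0,0,0],
    [-0.1,0,-0.2,0,0,0],
    [-0.1,0,-0.2,0,0,0],
    [-0.1,0,-0.2,0,0,0]
  ]
}}

```text
clock: 35.7
tool_pos: [0.5044, 0.3269, 0.2549]
orientation: [180.0, -0.0, -100.2]
force: [-1.0, -0.7, 0.3]
opening: 0.0793
gripper_force: 0.0
```

```bash
python3 - <<'E'
from h import *
T=pose(); print(T[:3,3]); im,K,E=shot('wrist','w12')
hsv=cv2.cvtColor(im,cv2.COLOR_BGR2HSV)
pr=proj((.488,.230,.068),K,E)[0]; print(pr,proj((.488,.230,.052),K,E)[0])
E
```

```text
[0.50440982 0.32689345 0.25494077]
[276.30391985  97.72471439] [276.35227416  99.15047607]
```

View pics/w12.png

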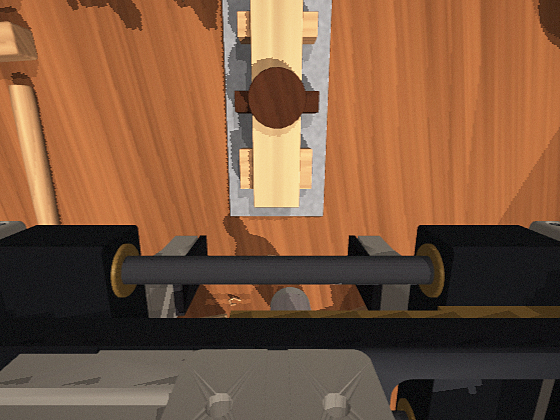

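The disc circle at (277,97), radius 30 px, matches the expected centre (276,98). Panel and blocks look square and centred. Now I'll fetch the tin.

```bash
python3 -c "
from h import *
go(.669,-.032,.22,-10.25)"
```

```text
[ 0.3231 -0.2259  0.035 ] [ 0.001 -0.002 -0.   ]
```

Emit:
{"name": "carry_out", "arguments": {
  "rows": [
    [0.323,-0.226,0.035,0,0,0],
    [0.323,-0.226,0.035,0,0,0],
    [0.323,-0.226,0.035,0,0,0],
    [0.323,-0.226,0.035,0,0,0],
    [0.323,-0.226,0.035,0,0,0],
    [0.323,-0.226,0.035,0,0,0],
    [0.323,-0.226,0.035,0,0,0],
    [0.323,-0.226,0.035,0,0,0]
  ],
  "grip": 1
}}

```text
clock: 36.75
tool_pos: [0.6691, -0.0332, 0.2194]
orientation: [179.9, -0.0, -100.4]
force: [0.4, 0.3, -0.2]
opening: 0.0876
gripper_force: 0.0
```

```bash
python3 - <<'E'
from h import *
T=pose(); print(T[:3,3]); im,K,E=shot('wrist','w13')
hsv=cv2.cvtColor(im,cv2.COLOR_BGR2HSV)
pr=proj((.662,-.07,.073),K,E)[0]; print(pr)
b=blob(hsv[...,1]<60,pr,12); r=rect(b,K,E,.073); print(r)
go(r[0],r[1]-.0015,.03,-10.25,T)
E
```

```text
[ 0.66912131 -0.03322839  0.21943589]
[277.30820593 157.63546502]
[  0.6631  -0.0713   0.0524   0.0517 -10.3497]
[ 0.0399 -0.0016  0.1895] [ 0.002 -0.001 -0.003]
```

Emit:
{"name": "carry_out", "arguments": {
  "rows": [
    [0.0395,-0.002,0,0,0,0],
    [0.0395,-0.002,0.06,0,0,0],
    [0.0395,-0.002,0.12,0,0,0],
    [0.0395,-0.002,0.17,0,0,0],
    [0.0395,-0.002,0.19,0,0,0],
    [0.0395,-0.002,0.19,0,0,0],
    [0.0395,-0.002,0.19,0,0,0]
  ]
}}

```text
clock: 37.67
tool_pos: [0.6657, -0.0694, 0.0325]
orientation: [-179.8, 0.0, -100.2]
force: [1.1, -0.1, -0.2]
opening: 0.0878
gripper_force: 0.0
```

Emit:
{"name": "carry_out", "arguments": {
  "rows": [
    [0,0,0,0,0,0],
    [0,0,0,0,0,0],
    [0,0,0,0,0,0],
    [0,0,0,0,0,0],
    [0,0,0,0,0,0],
    [0,0,0,0,0,0]
  ],
  "grip": -1
}}

```text
clock: 38.42
tool_pos: [0.6643, -0.0703, 0.0311]
orientation: [180.0, -0.0, -100.3]
force: [-4.1, 3.0, 5.9]
opening: 0.0532
gripper_force: 30.0
```

Emit:
{"name": "carry_out", "arguments": {
  "rows": [
    [0,0,-0.02,0,0,0],
    [0,0,-0.06,0,0,0],
    [0,0,-0.11,0,0,0],
    [0,0,-0.15,0,0,0],
    [0,0,-0.15,0,0,0],
    [0,0,-0.15,0,0,0]
  ]
}}

```text
clock: 39.17
tool_pos: [0.6638, -0.0701, 0.1791]
orientation: [179.9, 0.0, -100.3]
force: [-1.1, -0.6, -5.7]
opening: 0.0531
gripper_force: 30.0
```

```bash
python3 -c "
from h import *
print(pose()[:3,3])
go(.4875,.2287,.13,-10.25)"
```

```text
[ 0.66382861 -0.07006154  0.17910761]
[-0.2624  0.2268  0.0495] [ 0.002  0.    -0.001]
```

Emit:
{"name": "carry_out", "arguments": {
  "rows": [
    [-0.2645,0.226,0,0,0,0],
    [-0.2645,0.226,0,0,0,0],
    [-0.2645,0.226,0,0,0,0],
    [-0.2645,0.226,0,0,0,0],
    [-0.2645,0.226,0,0,0,0],
    [-0.2645,0.226,0.03,0,0,0],
    [-0.2645,0.226,0.06,0,0,0],
    [-0.2645,0.226,0.065,0,0,0]
  ]
}}

```text
clock: 40.17
tool_pos: [0.4872, 0.2289, 0.1123]
orientation: [179.8, -0.3, -100.2]
force: [0.5, -1.0, -5.3]
opening: 0.0534
gripper_force: 30.0
```

Emit:
{"name": "carry_out", "arguments": {
  "rows": [
    [0,0,0,0,0,0],
    [0,0,0,0,0,0]
  ]
}}

```text
clock: 40.42
tool_pos: [0.4904, 0.2302, 0.1166]
orientation: [-179.9, 0.1, -100.3]
force: [-0.1, 0.8, -4.5]
opening: 0.0532
gripper_force: 30.0
```

```bash
python3 -c "
from h import *
print(pose()[:3,3],telemetry.get_obs()['orientation'])
go(.488,.231,.0975,-10.25)"
```

```text
[0.4904217  0.23022088 0.11659574] [-1.79901293e+02  5.19281421e-02 -1.00296386e+02]
[-0.0003  0.0026  0.0191] [-0.002  0.001 -0.001]
```

Emit:
{"name": "carry_out", "arguments": {
  "rows": [
    [0,0.002,0.008,0,0,0],
    [0,0.002,0.014,0,0,0],
    [0,0.002,0.017,0,0,0],
    [0,0.002,0.018,0,0,0],
    [0,0.002,0.018,0,0,0]
  ]
}}

```text
clock: 41.05
tool_pos: [0.4877, 0.2307, 0.0978]
orientation: [-180.0, -0.0, -100.3]
force: [-0.4, -0.1, -4.6]
opening: 0.0532
gripper_force: 30.0
```

```bash
python3 -c "
from h import *
go(.488,.231,.0961,-10.25)"
```

```text
[-0.0004 -0.0002  0.0017] [-0.001 -0.    -0.   ]
```

Emit:
{"name": "carry_out", "arguments": {
  "rows": [
    [0,0,0.0005,0,0,0],
    [0,0,0.001,0,0,0],
    [0,0,0.0015,0,0,0]
  ]
}}

```text
clock: 41.42
tool_pos: [0.4877, 0.2307, 0.0963]
orientation: [-180.0, 0.0, -100.3]
force: [-0.0, 0.2, -4.7]
opening: 0.0531
gripper_force: 30.0
```

Emit:
{"name": "carry_out", "arguments": {
  "rows": [
    [0,0,0.0005,0,0,0],
    [0,0,0.0005,0,0,0]
  ]
}}

```text
clock: 41.68
tool_pos: [0.4877, 0.2307, 0.0961]
orientation: [-179.9, 0.0, -100.2]
force: [-1.8, -0.6, -0.1]
opening: 0.0532
gripper_force: 30.0
```

Emit:
{"name": "carry_out", "arguments": {
  "rows": [
    [0,0,0.0002,0,0,0],
    [0,0,0.0002,0,0,0],
    [0,0,0.0002,0,0,0],
    [0,0,0.0002,0,0,0],
    [0,0,0.0002,0,0,0]
  ],
  "grip": 0.8
}}

```text
clock: 42.3
tool_pos: [0.4877, 0.2307, 0.0956]
orientation: [-180.0, 0.0, -100.3]
force: [-0.1, -0.3, 0.6]
opening: 0.0784
gripper_force: 0.0
```

Emit:
{"name": "carry_out", "arguments": {
  "rows": [
    [0,0,-0.03,0,0,0],
    [0,0,-0.08,0,0,0],
    [0,0,-0.12,0,0,0],
    [-0.05,0,-0.15,0,0,0],
    [-0.1,0,-0.16,0,0,0],
    [-0.1,0,-0.16,0,0,0],
    [-0.1,0,-0.16,0,0,0]
  ]
}}

```text
clock: 43.18
tool_pos: [0.5049, 0.3288, 0.2549]
orientation: [-180.0, -0.1, -100.2]
force: [1.0, 0.1, -0.5]
opening: 0.0792
gripper_force: 0.0
```

```bash
python3 - <<'E'
from h import *
T=pose(); print(T[:3,3]); im,K,E=shot('wrist','w14')
hsv=cv2.cvtColor(im,cv2.COLOR_BGR2HSV)
pr=proj((.488,.23,.138),K,E)[0]; print(pr)
b=blob(hsv[...,1]<60,pr,12); r=rect(b,K,E,.138); print(r); cv2.drawContours(im,[b[:,None]],-1,(255,0,255),1)
im2,_,_=shot('side')
c=np.zeros((600,560,3),np.uint8); c[:230]=im[:230]; c[230:600]=im2[50:420]; cv2.imwrite('pics/c14.png',c)
E
```

```text
[0.50491361 0.32884315 0.25494173]
[276.25068112  87.01160227]
[ 0.4921  0.2535  0.1792  0.0885 79.7246]
```

View pics/c14.png

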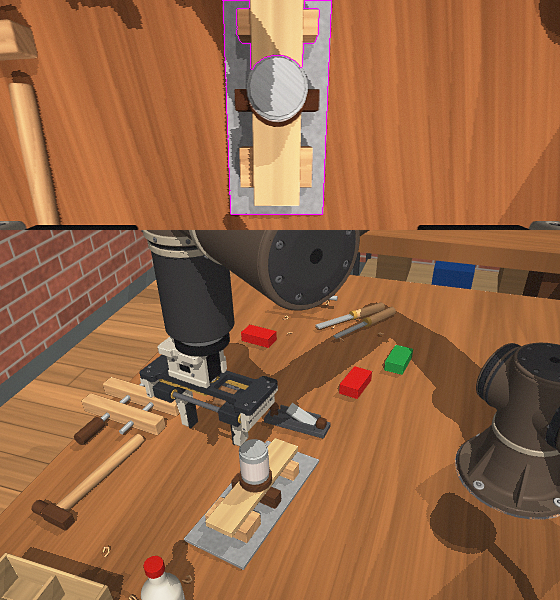

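The wrist view shows the tin top at (278,88) against an expected (276,87), about 2 mm off. It stands upright on the disc with the gripper clear, and the stack looks right in the side view, so I'm handing in.

```bash
python3 -c "
from plant import workorder
print(workorder.close_job())"
```

```text
the job is handed in; nothing more can be done
None
```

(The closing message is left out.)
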